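# Add a specimen jar to the clamped row

## Task

The loose specimen jar on the bench belongs with the two identical ones in the rack. Undo the clamp knob on the rack's sliding end stop, slide the stop fully back, stand the loose jar in the channel at the end of the row (set it down, do not drop it), then slide the stop up snug against the row and turn the clamp knob fully tight again. Leave all three jars standing side by side in the channel, and do not knock over any jar or shift the other things on the bench.

Things in the scene. Friction and masses are not known exactly. Their poses are not given: they have to be found in the camera images.
- rack: jar rack fixed to the bench: a grey channel 310 mm long (along its own y) and 72 mm wide, floor 20 mm above the bench, with a lip 6 mm thick and 8 mm high along each long side (60 mm between the lips). A fixed aluminium end plate stands at its +y end, top 65 mm above the bench; its inner face is at y = +145 mm. Origin at the centre of the underside, z up
- stop (a joint): position of the aluminium sliding end stop along the rack, m: the gap between the fixed end plate and the stop's face is 0.100 + this value; it grows as the stop slides away from the row, towards the rack's -y. Travel -0.005 to 0.110 (fully back). It slides easily with about 2 N when the clamp is undone and is held by friction when it is tight
- stop_face (a point): point at the middle of the stop's flat face that meets the jars, at the height of the channel floor; same axes as the rack. The face plate is 56 mm wide, 8 mm thick, its top 40 mm above this point; behind it (-y) is a block 82 mm wide and 82 mm long, its top 28 mm above this point, with the clamp knob on it, 55 mm behind the face
- clamp (a joint): angle of the clamp knob, rad: 0 = fully undone, its bar lies across the rack (along the rack's x); 1.5 = fully tight, its bar lies nearly along the rack's length (y). It tightens clockwise seen from above; it starts to bite near 0.8; it stays where it is left; about 0.25 N m turns it
- clamp_grip (a point): grip point of the clamp knob, on its upright axis, in the middle of its black bar (50 mm long, 14 mm thick, 26 mm high, its top 12 mm above this point, its underside 14 mm below). The x axis of this point lies along the bar
- row_jar_1: amber screw-top specimen jar with a white lid and paper label, 48 mm diameter, 80 mm tall; origin at the centre of its underside, z up. Stands in the rack next to the fixed end plate
- row_jar_2: amber screw-top specimen jar with a white lid and paper label, 48 mm diameter, 80 mm tall; origin at the centre of its underside, z up. Stands in the rack next to the first
- loose_jar: amber screw-top specimen jar with a white lid and paper label, 48 mm diameter, 80 mm tall; origin at the centre of its underside, z up. Stands on the bench in front of the rack, among other containers
- wide_jar: bystander: wide low amber jar, 74 mm diameter, 55 mm tall; origin under its centre
- tall_bottle: bystander: tall amber bottle, 52 mm diameter, 135 mm tall; origin under its centre
- beaker: bystander: open glass beaker, 62 mm diameter, 75 mm tall; origin under its centre
- dish: bystander: flat glass dish, 90 mm diameter, 16 mm tall, right of the rack; origin under its centre
- caliper: bystander: steel caliper, 200 mm long along its y, lying beyond the rack; origin at its middle
- tweezers: bystander: steel tweezers, 125 mm long along its x, lying beyond the rack; origin at its middle

How it is judged:
On the way, in this order (a step that is already met when the one before it is completed fails the run):
1. the clamp knob is undone (below 0.6 rad) (value of joint clamp below 0.6 rad), for 0.1 s.
2. with the clamp undone, the stop is slid back (joint beyond 0.09 m) (value of joint stop above 0.09 m and value of joint clamp below 0.7 rad), for 0.1 s.
3. the loose jar stands released in the channel while the stop is still back from the row (beyond 0.06 m) (x of loose_jar in the frame of rack between -0.013 and 0.013 m and y of loose_jar in the frame of rack between -0.02 and 0.135 m and z of loose_jar in the frame of rack between 0.012 and 0.027 m and angle between loose_jar's own z axis and vertical below 0.1 rad and contact force between the fingers and loose_jar below 0.1 N and value of joint stop above 0.06 m), for 0.2 s.
4. the stop is slid up against the row (joint below 0.051 m) with the clamp still undone (below 0.7 rad) (value of joint stop below 0.051 m and value of joint clamp below 0.7 rad), for 0.1 s.
5. the clamp knob is turned tight (beyond 1.2 rad) (value of joint clamp above 1.2 rad), for 0.1 s.
At the end, for the whole second after the job is handed in: The three jars stand upright (within 0.1 rad), at rest, side by side on the channel floor between the end plate and the stop; the stop is snug against them (joint below 0.051 m: at most about 7 mm slack in the whole row) and the clamp knob is tight (beyond 1.2 rad) (value of joint clamp above 1.2 rad and value of joint stop below 0.051 m and x of row_jar_1 in the frame of rack between -0.013 and 0.013 m and y of row_jar_1 in the frame of rack between -0.02 and 0.135 m and z of row_jar_1 in the frame of rack between 0.012 and 0.027 m and angle between each of row_jar_1, row_jar_2, loose_jar's own z axis and vertical below 0.1 rad and linear speed of each of row_jar_1, row_jar_2, loose_jar below 0.02 m/s and x of row_jar_2 in the frame of rack between -0.013 and 0.013 m and y of row_jar_2 in the frame of rack between -0.02 and 0.135 m and z of row_jar_2 in the frame of rack between 0.012 and 0.027 m and x of loose_jar in the frame of rack between -0.013 and 0.013 m and y of loose_jar in the frame of rack between -0.02 and 0.135 m and z of loose_jar in the frame of rack between 0.012 and 0.027 m); the robot touches nothing.
It fails at once if a jar is knocked over (tilted beyond 0.9 rad) (angle between any of row_jar_1, row_jar_2, loose_jar's own z axis and vertical above 0.9 rad).
It fails at once if the loose jar is dropped (falls faster than 0.5 m/s with no finger on it) (linear speed of loose_jar above 0.5 m/s and contact force between the fingers and loose_jar below 0.05 N).
It fails at once if another thing on the bench is shifted by more than 30 mm or knocked over (distance of any of wide_jar, tall_bottle, beaker, dish, caliper, tweezers from where it was at the start of the episode above 0.03 m or angle between any of wide_jar, tall_bottle, beaker, dish, caliper, tweezers's own z axis and vertical above 0.6 rad).
It also fails if it takes over 67 s, if anything falls off the work surface, if the arm or the gripper's body presses on something with over 40 N, if the wrist force passes 120 N, or if a joint passes its speed limit or range.

## Robot

A 7-joint arm with a two-finger parallel gripper is mounted at the origin on the work surface. World frame = base frame: x ahead of the robot, y to its left, z up, the work surface at z = 0. Lengths are in m, angles in rad, forces in N, time in s.
With the tool pointing down it reaches from about 0.4 to 0.85 m from the base axis. Payload 10.4 kg.
Tool frame: the origin (TCP) lies between the finger pads; the fingertips stand manip.tip_extent ahead of it and the grasp point (between the pads) lies 6 mm ahead of it (manip.tip_extent is the distance from the TCP to the fingertips, in m); z points along the fingers, y is the line along which they close (so a half turn about z gives the same grasp; the last joint's range is limited). The gripper opens to 85 mm and grips with 20 to 120 N. Pads are 22 mm wide; open, the fingers measure 114 mm over their backs; the gripper's body (76 mm by 85 mm) begins 54 mm behind the grasp point. The pads swing forward as they close: fully open they stand 13 mm farther back than shut.
Start: joints at [-1.32, 0.332, -0.065, 1.46, 0.022, 1.35, -0.088], TCP at [0.169, 0.602, 0.256] pointing down, gripper open.
Joint ranges: [-2.6, 2.6], [-0.5, 2.12], [-1.47, 1.34], [0.16, 2.42], [-1.27, 4.41], [0.06, 2.06], [-2.6, 2.6]. Speed limits (rad/s): [2.22, 2.22, 2.79, 2.79, 3.14, 3.14, 3.14].

## Interface

Orientations are given as a unit quaternion [x, y, z, w].
In Python, from workcell import get_obs, optics, workorder, manip gives the robot as it stands.
- The arm moves only by the tool jog_arm, never from a script. Its argument "increments" is a list of rows, each a list of 7 numbers: the shift along the tool's x, y, z in m, then the turn, a rotation vector about the tool's x, y, z in rad, then the opening, from -1 (shut) to 1 (fully open). A call has 1 to 5 rows; each row is the pose to reach, as a shift and turn from the pose commanded when the call began, along the tool's axes at that moment; what a row does not reach only later rows make up. A row lasts 1/12 s, in which the tool goes at most 41.7 mm and 7.16 degrees, less where a joint would pass 70% of its speed; a pose out of reach is approached as far as the arm can. A call with a gripper value outside its range is refused whole. The fingers move at their own pace and stop on an object; "grip_force" is the grip in N (left out, the last holds). Time passes only in rows, so rows that repeat a pose let the fingers close. It gives the time, the measured TCP pose, the force, the opening and the grip force at its end, in the units of the state.
- get_obs(): the state, without advancing time (a new reading comes with each control period).
- optics.camera(name): name is "side" or "top" or "wrist"; returns a dict with "color" (480x640x3 uint8, red, green, blue), "depth" (480x640 float32, m along the optical axis (not along the pixel's ray), 0 where there is no reading), "K" (3x3 intrinsics, pixels), "R" (3x3) and "t" (3): a world point X has camera coordinates R X + t. Camera axes: x right, y down, z forward; pixel columns grow to the right and rows downward; lengths in m; the calibration is good to about 2 mm. A picture is of the moment at which its call begins.
- workorder.hand_in(): hands the job in; it is judged then, once.
The state is a dict: "clock": time; "joint_pos": joint angles; "joint_velocities": joint speeds; "tau": joint torques, N m; "position": TCP position; "ee_rot": TCP orientation; "ft_force": force on the tool from outside, world axes, zero at the start; "torque": the same for the moment, N m; "grip_width": opening from 0.0 (shut) to 1.0 (fully open); "grasp_force": force on a finger pad.
Only numpy, scipy, OpenCV 4.12 (cv2) and the standard library are available. Lean on these libraries where they do the work, as an engineer would, in place of code of your own. Each camera call takes 0.05 s, during which the arm holds its last target. There are 200 camera calls.

## Working session

There is one attempt and no reset: what is moved stays moved. The work goes in short steps, Python scripts to look and compute and a tool call to move; the robot and the scene stay as the last step left them, time stands still between calls to the robot, and variables do not carry over. Pictures are saved under pics/ and viewed, at most 10 in all, crops included, and the job is handed in when it is done.

Besides the shell and the picture viewer there is one more tool, called after "Call:" in YAML: its name, and indented under it one key for each argument. jog_arm: Moves the arm, as the interface text tells. Its arguments: {"type":"object","properties":{"increments":{"type":"array"},"grip_force":{"type":"number"}},"required":["increments"]}

```bash
mkdir -p pics; ls
python3 - <<'E'
from workcell import get_obs, optics, workorder, manip
import cv2,numpy as np
print(get_obs(), manip.tip_extent)
for n in ("side","top"):
    c=optics.camera(n); cv2.imwrite(f"pics/{n}0.png",c["color"][:,:,::-1]); np.savez(f"{n}0.npz",**c)
    print(n,c["K"],c["R"],c["t"])
E
```

```text
pics
{'clock': 0.0, 'joint_pos': array([-1.31961243,  0.33287033, -0.0647164 ,  1.46095597,  0.02160013,
        1.34991092, -0.08849734]), 'joint_velocities': array([ 3.23517260e-05,  1.29962812e-03,  4.64697073e-04,  2.63292689e-04,
        1.21449305e-03, -5.90479596e-04, -1.45524635e-03]), 'tau': array([ 1.05019476e-04, -6.25468183e+01,  4.90721629e-02, -3.91590357e+01,
        1.62220857e-02,  1.02074406e-02,  1.23847983e-05]), 'position': array([0.16888552, 0.60138571, 0.25550992]), 'ee_rot': array([ 1.36445208e-01,  9.90647354e-01, -7.21309861e-04, -6.74479582e-05]), 'ft_force': array([ 0.58377235, -0.27018219, -0.23194203]), 'torque': array([-0.00321629, -0.03514518,  0.06110374]), 'grasp_force': 0.0, 'grip_width': 1.0013584034919547} 0.025
side [[577.0859474    0.         321.73200462]
 [  0.         577.0859474  244.09388453]
 [  0.           0.           1.        ]] [[ 0.95746605 -0.28850277  0.00499092]
 [-0.194778   -0.65898575 -0.72649797]
 [ 0.21288562  0.69462503 -0.68715048]] [-0.56956963  0.15174302  0.88890948]
top [[437.20057936   0.         324.76290695]
 [  0.         437.20057936 240.18066251]
 [  0.           0.           1.        ]] [[-0.01562262 -0.99977225 -0.01453924]
 [-0.98436009  0.01793042 -0.1752533 ]
 [ 0.17547408  0.01157394 -0.98441602]] [-0.02054734  0.60438085  0.7635075 ]
```

View pics/side0.png

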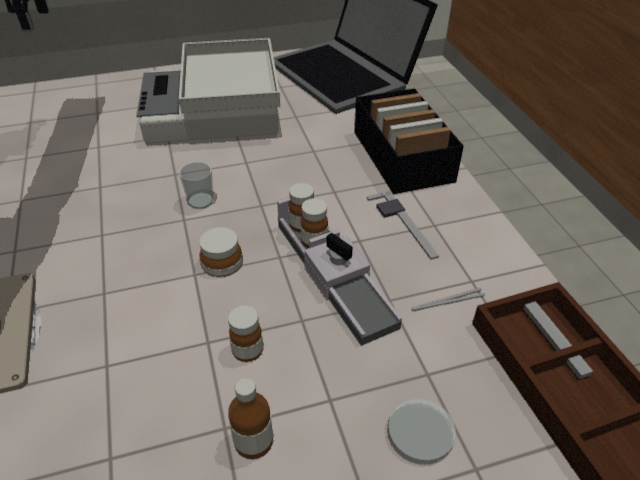

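View pics/top0.png

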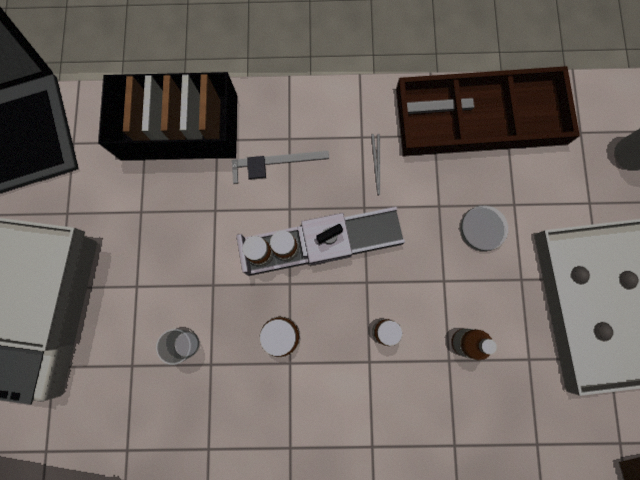

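The side view shows the row jars at about (302,205) and (314,222), the knob at (339,246) and the loose jar at (245,333). In the top view the knob is at (330,235), the loose jar's lid at (388,332), the row lids at (257,250) and (284,244), and the rack runs from (240,240) to (403,225).

```bash
cat > h.py <<'E'
import numpy as np, cv2
def load(n): return dict(np.load(n))
def ray(c,px):
    px=np.atleast_2d(np.array(px,float)); d=(np.c_[px,np.ones(len(px))]@np.linalg.inv(c["K"]).T)@c["R"]
    return -c["R"].T@c["t"], d
def plane(c,px,z):
    o,d=ray(c,px); return o+d*((z-o[2])/d[:,2:3])
def tri(c1,p1,c2,p2):
    o1,d1=ray(c1,p1);o2,d2=ray(c2,p2);d1=d1[0];d2=d2[0]
    s=np.linalg.lstsq(np.c_[d1,-d2],o2-o1,rcond=None)[0]
    a=o1+s[0]*d1;b=o2+s[1]*d2
    return (a+b)/2,np.linalg.norm(a-b)
def blob(mask,near,r=40):
    """component closest to `near`: centroid, area, minAreaRect"""
    n,l,st,ce=cv2.connectedComponentsWithStats(mask.astype(np.uint8))
    k=[i for i in range(1,n) if st[i,4]>40]
    i=min(k,key=lambda i:np.hypot(*(ce[i]-near)))
    cs,_=cv2.findContours((l==i).astype(np.uint8),cv2.RETR_EXTERNAL,cv2.CHAIN_APPROX_NONE)
    c0=max(cs,key=cv2.contourArea)
    return ce[i],st[i,4],cv2.minAreaRect(c0),c0
def cloud(c):
    v,u=np.mgrid[:480,:640]; d=c["depth"]
    p=np.stack([(u-c["K"][0,2])/c["K"][0,0]*d,(v-c["K"][1,2])/c["K"][1,1]*d,d],-1)-c["t"]
    return p@c["R"]
E
python3 - <<'E'
from h import *
T,S=load("top0.npz"),load("side0.npz")
for n,c,pts in(("top",T,dict(loose=(388,332),r1=(257,250),r2=(284,244),wide=(279,337))),("side",S,dict(loose=(243,320),r1=(301,193),r2=(314,209),wide=(219,240)))):
    hsv=cv2.cvtColor(c["color"],cv2.COLOR_RGB2HSV)
    for k,p in pts.items(): print(n,k,hsv[p[1],p[0]],cloud(c)[p[1],p[0]])
    print('bench',hsv[380,340],hsv[300,200])
for n,c,p in(("top",T,(330,235)),("side",S,(339,246))):
    g=c["color"].max(2); m=(g<45)
    b=blob(m,p); print(n,'knob',b[0],b[1],b[2], c["color"][p[1],p[0]])
P=cloud(T);z=P[...,2]
m=(z>0.01)&(z<0.11)
for lo,hi in((.012,.035),(.035,.055),(.055,.09),(.09,.115)):
    b=blob((z>lo)&(z<hi),(330,235));print(lo,hi,b[0],b[1],b[2])
for q in[(380,230),(398,222),(312,250),(335,252),(330,235),(250,262),(244,250),(600,450),(340,380)]: print(q,P[q[1],q[0]].round(4))
E
```

```text
top loose [133  11 163] [ 0.43514177 -0.1385241   0.07899707]
top r1 [132   8 161] [0.57983129 0.08751243 0.10272208]
top r2 [124  11 163] [0.58994339 0.04040264 0.10086924]
top wide [133  11 163] [0.42851529 0.05421044 0.05455556]
bench [ 12  22 154] [  8  28 148]
side loose [ 30  13 172] [ 0.43229689 -0.1488257   0.07889528]
side r1 [ 33  15 172] [0.58196993 0.08378323 0.09906826]
side r2 [ 33  15 172] [0.5908841  0.03349181 0.10113707]
side wide [ 30  12 172] [0.42865735 0.05470618 0.05390184]
bench [ 12  24 160] [ 13  26 120]
top knob [328.96280992 233.59917355] 242 ((329.2889709472656, 234.03668212890625), (9.956096649169922, 27.43006134033203), 61.69924545288086) [12 12 13]
side knob [338.8925 246.32  ] 400 ((338.83270263671875, 246.21746826171875), (31.21718978881836, 14.328202247619629), 37.5685920715332) [ 5  5 10]
0.012 0.035 [373.52036199 230.19155354] 1989 ((373.92742919921875, 230.14730834960938), (37.82432556152344, 54.12940216064453), 78.36637115478516)
0.035 0.055 [325.08097686 238.86053985] 1556 ((324.12469482421875, 238.34219360351562), (43.36520004272461, 47.073394775390625), 78.11134338378906)
0.055 0.09 [329.29577465 234.79577465] 284 ((329.7704772949219, 234.52456665039062), (15.87657356262207, 27.91204071044922), 50.194427490234375)
0.09 0.115 [281.72649573 242.36324786] 468 ((282.0, 242.5), (23.0, 24.0), 90.0)
(380, 230) [ 0.6284 -0.1386  0.0184]
(398, 222) [ 0.644  -0.1746  0.0171]
(312, 250) [ 0.5865 -0.0065  0.049 ]
(335, 252) [ 0.5822 -0.0495  0.047 ]
(330, 235) [ 0.607  -0.0407  0.0878]
(250, 262) [0.5698 0.115  0.019 ]
(244, 250) [0.5808 0.111  0.0992]
(600, 450) [ 2.168e-01 -5.245e-01  5.000e-04]
(340, 380) [ 0.3452 -0.0547 -0.0015]
```

Run:
```python
import cv2
a=cv2.imread("pics/top0.png")[195:360,230:430]; b=cv2.imread("pics/side0.png")[170:370,220:420]
import numpy as np
a=cv2.resize(a,None,fx=2,fy=2,interpolation=2);b=cv2.resize(b,None,fx=2,fy=2,interpolation=2)
o=np.zeros((400,800,3),np.uint8);o[:330,:400]=a;o[:,400:]=b;cv2.imwrite("pics/z.png",o)
```

```text
(no output)
```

View pics/z.png

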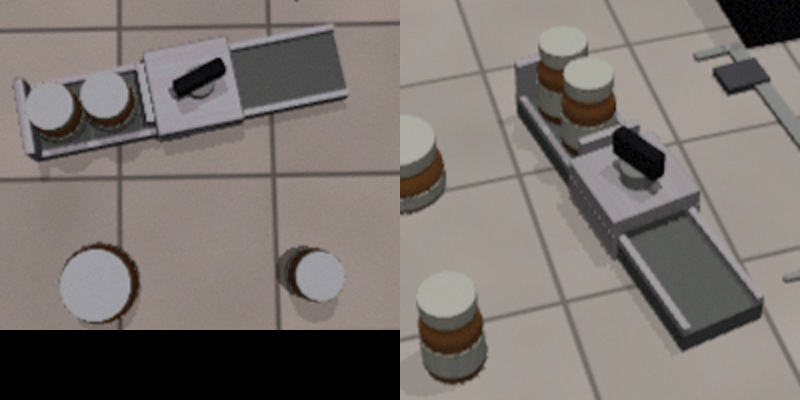

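The crop shows the stop block's top at about (190,85), the knob bar on it, the empty back of the channel to its right, and the two row lids at (53,108) and (107,98). Loose lid is at (320,275).

```bash
cat >> h.py <<'E'
def seg(c,x,y,r,lo,hi):
    P=cloud(c).reshape(-1,3); k=(np.hypot(P[:,0]-x,P[:,1]-y)<r)&(P[:,2]>lo)&(P[:,2]<hi)
    return P[k]
def rect(p):
    r=cv2.minAreaRect((p[:,:2]*1000).astype(np.float32)); b=cv2.boxPoints(r)
    e=b[1]-b[0];f=b[2]-b[1]; l=e if np.hypot(*e)>np.hypot(*f) else f
    return np.round(r[0],1),np.round(r[1],1),round(float(np.degrees(np.arctan2(l[1],l[0])))%180,1),round(float(np.median(p[:,2])),4)
def circ(p): 
    (x,y),r=cv2.minEnclosingCircle((p[:,:2]*1000).astype(np.float32)); return round(x,1),round(y,1),round(r,1),np.median(p,0).round(4)
E
python3 - <<'E'
from h import *
for n in("top","side"):
    c=load(n+"0.npz")
    print(n,'loose',circ(seg(c,.435,-.14,.05,.07,.09)))
    print('r1',circ(seg(c,.58,.087,.027,.09,.115)),'r2',circ(seg(c,.59,.037,.027,.09,.115)))
    print('knob',rect(seg(c,.607,-.04,.04,.078,.1)))
    print('block',rect(seg(c,.605,-.04,.062,.040,.056)))
    print('chan',rect(seg(c,.63,-.13,.05,.012,.024)))
    print('plate',rect(seg(c,.575,.115,.05,.056,.07)))
T,S=load("top0.npz"),load("side0.npz")
print(tri(T,(328.96,233.6),S,(338.9,246.3)))
# lids by white colour + lid-top height band, pixel centroids of both views
print(plane(T,[(333/2+230,25/2+195),(347/2+230,95/2+195)],.028), plane(S,[(620/2-200+220,240/2+170),(686/2-200+220,330/2+170),(758/2-200+220,300/2+170)],.028))
E
```

```text
top loose (433.8, -140.9, 21.7, array([ 0.4335, -0.1403,  0.079 ]))
r1 (580.2, 86.8, 26.7, array([0.5838, 0.0915, 0.0994])) r2 (593.5, 44.4, 21.3, array([0.5923, 0.0441, 0.0993]))
knob (array([611.6, -38.7]), array([14.1, 50. ]), 117.1, 0.0888)
block (array([609.2, -25.7]), array([82.8, 96.5]), 100.5, 0.0473)
chan (array([ 628.5, -128.9]), array([72.7, 96.4]), 100.6, 0.0192)
plate (array([585.7,  97.8]), array([72. , 61.5]), 10.1, 0.0641)
side loose (432.5, -143.7, 22.7, array([ 0.4321, -0.1469,  0.0789]))
r1 (583.2, 86.1, 25.7, array([0.5825, 0.0859, 0.0986])) r2 (592.2, 41.2, 22.4, array([0.5917, 0.0373, 0.0986]))
knob (array([610.5, -41.9]), array([16.7, 50.3]), 116.0, 0.0877)
block (array([607.9, -27.7]), array([ 83.8, 100.3]), 100.7, 0.0471)
chan (array([ 627.9, -130.8]), array([74.5, 99. ]), 101.3, 0.0192)
plate (array([561.1,  94.2]), array([23.9, 57.4]), 101.9, 0.0624)
(array([ 0.61204471, -0.03885047,  0.07508072]), np.float64(8.710345251629894e-05))
[[ 0.67055022 -0.17120644  0.028     ]
 [ 0.60116814 -0.18154607  0.028     ]] [[ 0.5828933  -0.0856648   0.028     ]
 [ 0.60338044 -0.18656015  0.028     ]
 [ 0.66637915 -0.17517802  0.028     ]]
```

```bash
cat > go.py <<'E'
import sys,numpy as np
from scipy.spatial.transform import Rotation as R
from workcell import get_obs
def go(x,y,z,yaw):
    o=get_obs(); a=np.radians(yaw); Y=np.array([np.cos(a),np.sin(a),0]);Z=np.array([0,0,-1.])
    T=R.from_matrix(np.c_[np.cross(Y,Z),Y,Z]); C=R.from_quat(o["ee_rot"])
    yv=C.as_matrix()[:,1]
    print("t",round(o["clock"],2),"pos",o["position"].round(4),"yaw",np.degrees(np.arctan2(yv[1],yv[0])).round(1),"q7",o["joint_pos"][[0,6]].round(2))
    print("shift",C.inv().apply(np.array([x,y,z])-o["position"]).round(4),"turn",(C.inv()*T).as_rotvec().round(4))
if __name__=="__main__": go(*map(float,sys.argv[1:5]))
E
python3 go.py .611 -.04 .17 26.5
```

```text
t 0.1 pos [0.1689 0.6014 0.2556] yaw 74.3 q7 [-1.32 -0.09]
shift [-0.599  -0.4979  0.0863] turn [-1.100e-03  6.000e-04  8.345e-01]
```

Call:
jog_arm:
  increments:
    - [-0.15, -0.124, 0, 0, 0, 0, 1]
    - [-0.15, -0.124, 0, 0, 0, 0, 1]
    - [-0.15, -0.124, 0, 0, 0, 0, 1]
    - [-0.15, -0.124, 0, 0, 0, 0, 1]
    - [-0.15, -0.124, 0, 0, 0, 0, 1]

```text
clock: 0.52
position: [0.2823, 0.4382, 0.2561]
ee_rot: [0.138, 0.99, -0.0, 0.0]
ft_force: [1.7, 0.1, 0.3]
grip_width: 1.002
grasp_force: 0.0
```

Call:
jog_arm:
  increments:
    - [-0.15, -0.124, 0.02, 0, 0, 0, 1]
    - [-0.15, -0.124, 0.02, 0, 0, 0, 1]
    - [-0.15, -0.124, 0.02, 0, 0, 0, 1]
    - [-0.15, -0.124, 0.02, 0, 0, 0, 1]
    - [-0.15, -0.124, 0.02, 0, 0, 0, 1]

```text
clock: 0.93
position: [0.3924, 0.2781, 0.2359]
ee_rot: [0.138, 0.99, -0.0, 0.0]
ft_force: [0.3, -0.4, -0.2]
grip_width: 1.001
grasp_force: 0.0
```

Call:
jog_arm:
  increments:
    - [-0.15, -0.124, 0.03, 0, 0, 0.6, 1]
    - [-0.15, -0.124, 0.03, 0, 0, 0.6, 1]
    - [-0.15, -0.124, 0.03, 0, 0, 0.6, 1]
    - [-0.15, -0.124, 0.03, 0, 0, 0.6, 1]
    - [-0.15, -0.124, 0.03, 0, 0, 0.6, 1]

```text
clock: 1.35
position: [0.5028, 0.1182, 0.2058]
ee_rot: [0.427, 0.904, -0.0, 0.0]
ft_force: [-0.3, 0.6, -0.2]
grip_width: 1.001
grasp_force: 0.0
```

```bash
python3 go.py .611 -.04 .17 26.5
```

```text
t 1.35 pos [0.5028 0.1182 0.2058] yaw 39.4 q7 [-0.7   0.42]
shift [-0.1909 -0.0168  0.036 ] turn [-0.0003  0.0008  0.2253]
```

Call:
jog_arm:
  increments:
    - [-0.191, -0.017, 0.036, 0, 0, 0.225, 1]
    - [-0.191, -0.017, 0.036, 0, 0, 0.225, 1]
    - [-0.191, -0.017, 0.036, 0, 0, 0.225, 1]
    - [-0.191, -0.017, 0.036, 0, 0, 0.225, 1]
    - [-0.191, -0.017, 0.036, 0, 0, 0.225, 1]

```text
clock: 1.77
position: [0.6121, -0.0393, 0.1692]
ee_rot: [0.523, 0.852, -0.001, 0.0]
ft_force: [0.0, -0.3, 0.2]
grip_width: 1.002
grasp_force: 0.0
```

```bash
python3 - <<'E'
from h import *
from workcell import optics
c=optics.camera("wrist");np.savez("w1.npz",**c);cv2.imwrite("pics/w1.png",c["color"][:,:,::-1])
s=seg(c,.611,-.04,.04,.078,.1)
if len(s):print('knob',rect(s),len(s),'block',rect(seg(c,.605,-.04,.065,.040,.056)))
m=c["color"].max(2)<45; b=blob(m,(320,240));print(b[:3],plane(c,[b[2][0]],.0885))
E
python3 go.py .611 -.04 .08 26.5
```

```text
knob (array([610.8, -39.6]), array([13.8, 49.5]), 117.1, 0.0884) 1874 block (array([609.3, -30. ]), array([82.2, 89.7]), 100.5, 0.0468)
(array([318.78321678, 250.35814186]), np.int32(2002), ((322.2745056152344, 251.17083740234375), (85.93962860107422, 37.49970626831055), 83.23382568359375)) [[ 0.61120158 -0.0355568   0.0885    ]]
t 1.82 pos [ 0.6129 -0.0438  0.1684] yaw 26.7 q7 [-0.42  0.62]
shift [0.0046 0.0003 0.0884] turn [-0.0026  0.0035  0.003 ]
```

View pics/w1.png

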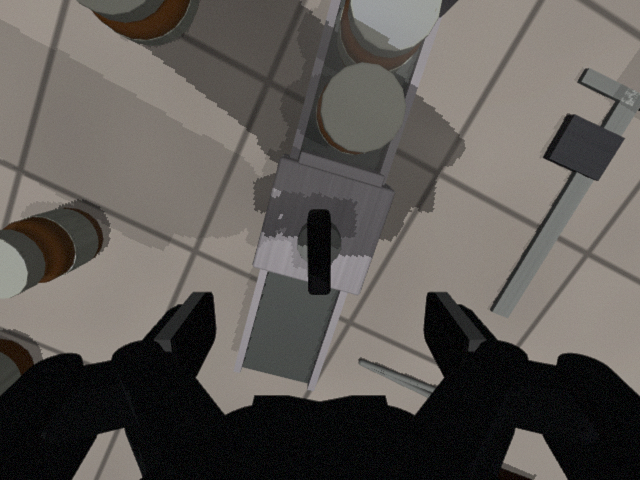

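The wrist view shows the knob bar at (319,251), centred between the fingers and upright in the picture, so the closing axis is square to it. Descending to grip.

Call:
jog_arm:
  increments:
    - [0.004, 0, 0.03, 0, 0, 0, 1]
    - [0.004, 0, 0.06, 0, 0, 0, 1]
    - [0.004, 0, 0.088, 0, 0, 0, 1]
    - [0.004, 0, 0.088, 0, 0, 0, 0]
    - [0.004, 0, 0.088, 0, 0, 0, -0.5]
  grip_force: 40

```text
clock: 2.23
position: [0.6084, -0.0318, 0.0814]
ee_rot: [0.522, 0.853, -0.001, -0.001]
ft_force: [0.2, -0.3, 0.6]
grip_width: 0.749
grasp_force: 0.0
```

Call:
jog_arm:
  increments:
    - [0, 0, 0, 0, 0, 0, -1]
    - [0, 0, 0, 0, 0, 0, -1]
    - [0, 0, 0, 0, 0, 0, -1]
    - [0, 0, 0, 0, 0, 0, -1]
    - [0, 0, 0, 0, 0, 0, -1]

```text
clock: 2.65
position: [0.6087, -0.0329, 0.0842]
ee_rot: [0.523, 0.853, -0.0, -0.0]
ft_force: [-10.0, -1.8, 11.3]
grip_width: 0.315
grasp_force: 38.8
```

```bash
python3 go.py .611 -.04 .08 100.6
```

```text
t 2.65 pos [ 0.6087 -0.0329  0.0842] yaw 27.0 q7 [-0.41  0.65]
shift [-0.0074 -0.0012  0.0042] turn [-4.000e-04 -9.000e-04 -1.285e+00]
```

The grip stopped at 27 mm with an upward force. That is wider than the 14 mm bar, so the tips are on the collar under it. I'll open, rise and re-grip higher.

Call:
jog_arm:
  increments:
    - [0, 0, 0, 0, 0, 0, 0.3]
    - [0, 0, 0, 0, 0, 0, 0.3]
    - [0.004, 0, -0.01, 0, 0, 0, 0.3]
    - [0.004, 0, -0.01, 0, 0, 0, 0.3]
    - [0.004, 0, -0.01, 0, 0, 0, 0.3]

```text
clock: 3.07
position: [0.6083, -0.0277, 0.0936]
ee_rot: [0.522, 0.853, 0.001, 0.001]
ft_force: [0.0, -0.1, -0.1]
grip_width: 0.653
grasp_force: 0.0
```

```bash
python3 go.py .611 -.0395 .091 27.1
```

```text
t 3.07 pos [ 0.6083 -0.0277  0.0936] yaw 27.1 q7 [-0.42  0.63]
shift [-0.0117 -0.003   0.0026] turn [ 0.0022  0.0005 -0.0002]
```

Call:
jog_arm:
  increments:
    - [-0.012, -0.003, 0.003, 0, 0, 0, 0.3]
    - [-0.012, -0.003, 0.003, 0, 0, 0, 0.3]
    - [-0.012, -0.003, 0.003, 0, 0, 0, 0.3]
    - [-0.012, -0.003, 0.003, 0, 0, 0, -1]
    - [-0.012, -0.003, 0.003, 0, 0, 0, -1]

```text
clock: 3.48
position: [0.6103, -0.0403, 0.0891]
ee_rot: [0.522, 0.853, -0.0, -0.0]
ft_force: [0.8, 0.4, -0.7]
grip_width: 0.384
grasp_force: 0.0
```

Call:
jog_arm:
  increments:
    - [0, 0, 0, 0, 0, 0, -1]
    - [0, 0, 0, 0, 0, 0, -1]
    - [0, 0, 0, 0, 0, 0, -1]
    - [0, 0, 0, 0, 0, 0, -1]
    - [0, 0, 0, 0, 0, 0, -1]

```text
clock: 3.9
position: [0.6115, -0.0397, 0.0899]
ee_rot: [0.522, 0.853, 0.001, 0.001]
ft_force: [4.9, 1.1, 2.7]
grip_width: 0.155
grasp_force: 44.4
```

```bash
python3 go.py .611 -.0395 .091 100.6
```

```text
t 3.9 pos [ 0.6115 -0.0397  0.0899] yaw 27.1 q7 [-0.4   0.66]
shift [ 0.0004 -0.0003 -0.0011] turn [ 0.0016  0.0022 -1.2828]
```

Call:
jog_arm:
  increments:
    - [0, 0, 0, 0, 0, -0.12, -1]
    - [0, 0, 0, 0, 0, -0.24, -1]
    - [0, 0, 0, 0, 0, -0.36, -1]
    - [0, 0, 0, 0, 0, -0.48, -1]
    - [0, 0, 0, 0, 0, -0.6, -1]

```text
clock: 4.32
position: [0.6114, -0.04, 0.0897]
ee_rot: [0.244, 0.97, 0.0, 0.001]
ft_force: [6.9, 0.4, -0.9]
grip_width: 0.155
grasp_force: 43.5
```

Call:
jog_arm:
  increments:
    - [0, 0, 0, 0, 0, -0.12, -1]
    - [0, 0, 0, 0, 0, -0.24, -1]
    - [0, 0, 0, 0, 0, -0.36, -1]
    - [0, 0, 0, 0, 0, -0.48, -1]
    - [0, 0, 0, 0, 0, -0.6, -1]

```text
clock: 4.73
position: [0.6114, -0.0401, 0.0897]
ee_rot: [-0.054, 0.999, -0.0, 0.001]
ft_force: [6.3, 0.9, -1.3]
grip_width: 0.156
grasp_force: 43.5
```

```bash
python3 go.py .611 -.0395 .091 100.6
```

```text
t 4.73 pos [ 0.6114 -0.0401  0.0897] yaw 96.1 q7 [-0.21  1.77]
shift [ 0.0004  0.0007 -0.0013] turn [-0.0002  0.0026 -0.0779]
```

Call:
jog_arm:
  increments:
    - [0, 0, 0, 0, 0, -0.07, -1]
    - [0, 0, 0, 0, 0, -0.07, -1]
    - [0, 0, 0, 0, 0, -0.07, -1]
    - [0, 0, 0, 0, 0, -0.07, -1]

```text
clock: 5.07
position: [0.6114, -0.0402, 0.0897]
ee_rot: [-0.086, 0.996, -0.0, 0.001]
ft_force: [7.0, 1.2, 0.3]
grip_width: 0.159
grasp_force: 43.8
```

Call:
jog_arm:
  increments:
    - [0, -0.008, 0, 0, 0, 0, -1]
    - [0, -0.018, 0, 0, 0, 0, -1]
    - [0, -0.03, 0, 0, 0, 0, -1]
    - [0, -0.042, 0, 0, 0, 0, -1]
    - [0, -0.054, 0, 0, 0, 0, -1]

```text
clock: 5.48
position: [0.6211, -0.0926, 0.0897]
ee_rot: [-0.086, 0.996, 0.0, 0.002]
ft_force: [10.0, 4.1, -2.0]
grip_width: 0.153
grasp_force: 43.5
```

Call:
jog_arm:
  increments:
    - [0, -0.012, 0, 0, 0, 0, -1]
    - [0, -0.024, 0, 0, 0, 0, -1]
    - [0, -0.036, 0, 0, 0, 0, -1]
    - [0, -0.046, 0, 0, 0, 0, -1]
    - [0, -0.046, 0, 0, 0, 0, -1]

```text
clock: 5.9
position: [0.6299, -0.14, 0.0897]
ee_rot: [-0.085, 0.996, -0.001, 0.003]
ft_force: [11.6, 0.9, -3.6]
grip_width: 0.157
grasp_force: 43.2
```

```bash
python3 go.py .6305 -.142 .091 100.6;python3 -c "
from workcell import get_obs;print(get_obs()['ft_force'],get_obs()['torque'])"
```

```text
t 5.9 pos [ 0.6299 -0.14    0.0897] yaw 99.8 q7 [-0.06  2.  ]
shift [-0.0003 -0.002  -0.0013] turn [-0.0016  0.0053 -0.0145]
[11.56832983  0.92769799 -3.64494591] [-0.00518176 -2.57367429  0.10191287]
```

Call:
jog_arm:
  increments:
    - [0, 0, 0, 0, 0, 0, 0.3]
    - [0, 0, 0, 0, 0, 0, 0.3]
    - [0, 0, -0.03, 0, 0, 0, 0.3]
    - [0, 0, -0.065, 0, 0, 0, 0.6]
    - [0, 0, -0.1, 0, 0, 0, 1]

```text
clock: 6.32
position: [0.626, -0.1388, 0.1894]
ee_rot: [-0.085, 0.996, 0.0, -0.002]
ft_force: [0.7, -0.3, 1.0]
grip_width: 0.855
grasp_force: 0.0
```

```bash
python3 go.py .4333 -.1415 .17 10.6
python3 - <<'E'
from h import *
from workcell import optics
c=optics.camera("side");np.savez("side1.npz",**c);cv2.imwrite("pics/s1.png",c["color"][:,:,::-1])
c=optics.camera("top");np.savez("top1.npz",**c)
for n in("top1","side1"):
    c=load(n+".npz")
    print('knob',rect(seg(c,.63,-.142,.04,.078,.1)),'block',rect(seg(c,.63,-.142,.065,.04,.056)))
E
```

```text
t 6.32 pos [ 0.626  -0.1388  0.1894] yaw 99.8 q7 [-0.08  1.98]
shift [0.1903 0.0302 0.0201] turn [-0.0021 -0.0034  1.5568]
knob (array([0., 0.]), array([0., 0.]), 0.0, nan) block (array([630.6, -92.4]), array([31.9, 78.9]), 167.6, 0.0473)
knob (array([ 628.9, -141. ]), array([50.8, 16. ]), 10.6, 0.088) block (array([ 626.9, -131.9]), array([84.1, 91.9]), 100.0, 0.0471)
  return _methods._mean(a, axis=axis, dtype=dtype,
  ret = ret.dtype.type(ret / rcount)
```

Call:
jog_arm:
  increments:
    - [0.038, 0.006, 0, 0, 0, 0.12, 1]
    - [0.076, 0.012, 0, 0, 0, 0.24, 1]
    - [0.114, 0.018, 0, 0, 0, 0.36, 1]
    - [0.152, 0.024, 0, 0, 0, 0.48, 1]
    - [0.19, 0.03, 0, 0, 0, 0.6, 1]

```text
clock: 6.83
position: [0.4324, -0.1415, 0.1881]
ee_rot: [0.216, 0.976, -0.0, -0.001]
ft_force: [0.2, -0.8, 1.2]
grip_width: 0.998
grasp_force: 0.0
```

Call:
jog_arm:
  increments:
    - [0, 0, 0, 0, 0, 0.12, 1]
    - [0, 0, 0, 0, 0, 0.24, 1]
    - [0, 0, 0, 0, 0, 0.36, 1]
    - [0, 0, 0, 0, 0, 0.48, 1]
    - [0, 0, 0, 0, 0, 0.6, 1]

```text
clock: 7.25
position: [0.4342, -0.1416, 0.1888]
ee_rot: [0.495, 0.869, -0.0, -0.001]
ft_force: [-0.2, -0.3, -0.4]
grip_width: 1.001
grasp_force: 0.0
```

Call:
jog_arm:
  increments:
    - [0, 0, 0, 0, 0, 0.12, 1]
    - [0, 0, 0, 0, 0, 0.24, 1]
    - [0, 0, 0, 0, 0, 0.35, 1]
    - [0, 0, 0, 0, 0, 0.35, 1]
    - [0, 0, 0, 0, 0, 0.35, 1]

```text
clock: 7.67
position: [0.4345, -0.1416, 0.1888]
ee_rot: [0.635, 0.773, -0.0, -0.0]
ft_force: [0.6, -0.5, 0.1]
grip_width: 0.998
grasp_force: 0.0
```

```bash
python3 - <<'E'
from h import *
from workcell import optics
c=optics.camera("wrist");np.savez("w2.npz",**c);cv2.imwrite("pics/w2.png",c["color"][:,:,::-1])
print(circ(seg(c,.433,-.141,.05,.07,.09)))
E
python3 go.py .4333 -.1415 .053 10.6
```

```text
(433.0, -141.9, 21.6, array([ 0.4327, -0.1405,  0.0787]))
t 7.72 pos [ 0.4347 -0.1417  0.189 ] yaw 11.2 q7 [-0.16  0.41]
shift [ 0.0004 -0.0012  0.136 ] turn [-0.0007 -0.0003  0.011 ]
```

View pics/w2.png

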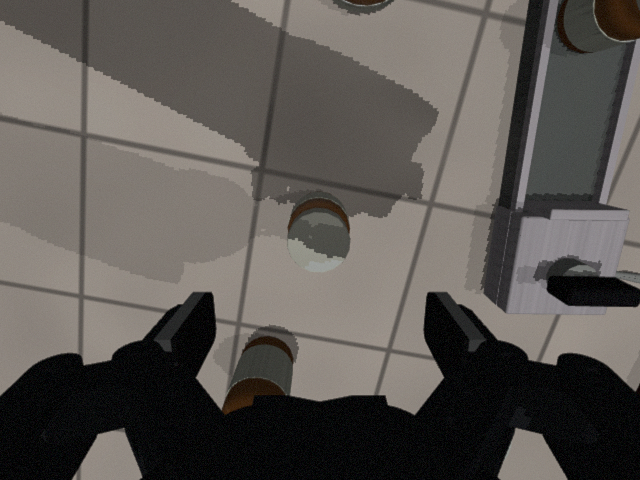

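The wrist view shows the loose lid at (320,240), centred between the fingers. The bottle at (260,370) is clear of them, and the stop is fully back with its bar lying across the rack. Descending.

Call:
jog_arm:
  increments:
    - [0, -0.001, 0.035, 0, 0, 0.01, 1]
    - [0, -0.001, 0.07, 0, 0, 0.01, 1]
    - [0, -0.001, 0.1, 0, 0, 0.01, 1]
    - [0, -0.001, 0.125, 0, 0, 0.01, 1]
    - [0, -0.001, 0.136, 0, 0, 0.01, 1]

```text
clock: 8.13
position: [0.432, -0.1415, 0.0501]
ee_rot: [0.638, 0.77, -0.001, -0.002]
ft_force: [-0.7, -0.4, -0.5]
grip_width: 0.996
grasp_force: 0.0
```

Call:
jog_arm:
  increments:
    - [0, 0, 0, 0, 0, 0, 0.4]
    - [0, 0, 0, 0, 0, 0, 0.2]
    - [0, 0, 0, 0, 0, 0, -0.2]
    - [0, 0, 0, 0, 0, 0, -0.6]
    - [0, 0, 0, 0, 0, 0, -1]
  grip_force: 30

```text
clock: 8.55
position: [0.4348, -0.1421, 0.0546]
ee_rot: [0.64, 0.769, 0.001, 0.001]
ft_force: [-2.5, -0.3, 6.5]
grip_width: 0.544
grasp_force: 31.3
```

Call:
jog_arm:
  increments:
    - [0, 0, 0, 0, 0, 0, -1]
    - [0, 0, 0, 0, 0, 0, -1]
    - [0, 0, 0, 0, 0, 0, -1]

```text
clock: 8.8
position: [0.4348, -0.1421, 0.0546]
ee_rot: [0.64, 0.769, 0.001, 0.001]
ft_force: [-3.0, 0.4, 7.6]
grip_width: 0.547
grasp_force: 31.4
```

```bash
python3 go.py .4333 -.1415 .053 10.6
python3 - <<'E'
from h import *
for n in("top1","side1"):
    c=load(n+".npz")
    for k,x,y in(("r1",.582,.088),("r2",.592,.042)): print(n,k,circ(seg(c,x,y,.024,.094,.106)))
    print('platetop',rect(seg(c,.578,.118,.05,.056,.07)))
    P=seg(c,.60,-.02,.045,.012,.034); print('chan+lips',rect(P))
T,S=load("top1.npz"),load("side1.npz")
print(seg(T,.43,-.25,.06,.125,.145).mean(0))
E
```

```text
t 8.8 pos [ 0.4348 -0.1421  0.0546] yaw 10.4 q7 [-0.13  0.49]
shift [ 0.0009 -0.0014  0.0016] turn [ 0.002   0.0003 -0.0026]
top1 r1 (582.2, 88.1, 23.8, array([0.5838, 0.0917, 0.0995]))
top1 r2 (593.8, 44.7, 21.4, array([0.5936, 0.0442, 0.0993]))
platetop (array([585.3,  99.2]), array([72.2, 58.3]), 10.3, 0.0644)
chan+lips (array([607.7, -18.7]), array([72.4, 88.5]), 100.5, 0.0197)
side1 r1 (582.3, 89.4, 22.5, array([0.5831, 0.088 , 0.0989]))
side1 r2 (592.2, 42.4, 22.6, array([0.5924, 0.0397, 0.0988]))
platetop (array([560.7,  94.3]), array([25.4, 56.2]), 100.4, 0.0627)
chan+lips (array([606.1, -18.3]), array([74. , 86.9]), 99.9, 0.0197)
[nan nan nan]<stdin>:8: RuntimeWarning: Mean of empty slice.
  ret = um.true_divide(
```

Call:
jog_arm:
  increments:
    - [0, 0, -0.01, 0, 0, 0, -1]
    - [0, 0, -0.03, 0, 0, 0, -1]
    - [0, 0, -0.055, 0, 0, 0, -1]
    - [0, 0, -0.075, 0, 0, 0, -1]
    - [0, 0, -0.08, 0, 0, 0, -1]

```text
clock: 9.22
position: [0.4358, -0.1423, 0.1372]
ee_rot: [0.64, 0.768, 0.002, 0.002]
ft_force: [1.3, -0.6, -0.4]
grip_width: 0.544
grasp_force: 31.5
```

Call:
jog_arm:
  increments:
    - [0.008, 0.015, 0, 0, 0, 0, -1]
    - [0.022, 0.045, 0, 0, 0, 0, -1]
    - [0.038, 0.075, 0, 0, 0, 0, -1]
    - [0.053, 0.105, 0, 0, 0, 0, -1]
    - [0.068, 0.135, 0, 0, 0, 0, -1]

```text
clock: 9.63
position: [0.5556, -0.0487, 0.1326]
ee_rot: [0.64, 0.769, 0.0, -0.0]
ft_force: [0.2, -0.4, -1.5]
grip_width: 0.544
grasp_force: 31.5
```

Call:
jog_arm:
  increments:
    - [0.012, 0.025, 0, 0, 0, 0, -1]
    - [0.022, 0.045, 0, 0, 0, 0, -1]
    - [0.028, 0.056, 0, 0, 0, 0, -1]
    - [0.028, 0.056, 0, 0, 0, 0, -1]
    - [0.028, 0.056, 0, 0, 0, 0, -1]

```text
clock: 10.05
position: [0.6043, -0.0122, 0.1322]
ee_rot: [0.639, 0.769, -0.001, -0.001]
ft_force: [-1.6, -0.3, -0.9]
grip_width: 0.545
grasp_force: 31.5
```

```bash
python3 go.py .6055 -.0135 .084 10.6
python3 - <<'E'
from h import *
from workcell import optics
for n in("top","side"):
    c=optics.camera(n);np.savez(n+"2.npz",**c);cv2.imwrite(f"pics/{n}2.png",c["color"][:,:,::-1])
c=load("side2.npz");cv2.imwrite("pics/s2c.png",cv2.resize(c["color"][120:370,200:460,::-1],None,fx=2,fy=2))
E
python3 go.py .6055 -.0135 .084 10.6
```

```text
t 10.05 pos [ 0.6043 -0.0122  0.1322] yaw 10.5 q7 [-0.29  0.22]
shift [-0.0015  0.001   0.0482] turn [-0.0016 -0.0001 -0.0017]
t 10.15 pos [ 0.6038 -0.0137  0.1328] yaw 10.4 q7 [-0.29  0.22]
shift [-0.0001  0.0018  0.0488] turn [-0.0012  0.0001 -0.0038]
```

View pics/s2c.png

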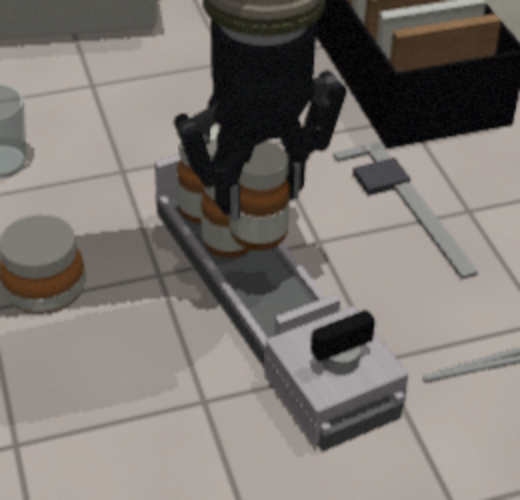

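The crop shows the jar held upright at (260,195) above the empty channel, next to row jar 2. The stop is back at (335,370). Lowering slowly.

Call:
jog_arm:
  increments:
    - [0, 0.0015, 0.012, 0, 0, 0, -1]
    - [0, 0.0015, 0.025, 0, 0, 0, -1]
    - [0, 0.0015, 0.037, 0, 0, 0, -1]
    - [0, 0.0015, 0.045, 0, 0, 0, -1]
    - [0, 0.0015, 0.05, 0, 0, 0, -1]

```text
clock: 10.57
position: [0.6049, -0.0128, 0.0811]
ee_rot: [0.64, 0.768, -0.001, -0.001]
ft_force: [0.2, 0.1, -0.9]
grip_width: 0.539
grasp_force: 31.5
```

Call:
jog_arm:
  increments:
    - [0, 0, 0.002, 0, 0, 0, -1]
    - [0, 0, 0.004, 0, 0, 0, -1]
    - [0, 0, 0.005, 0, 0, 0, -1]
    - [0, 0, 0.006, 0, 0, 0, -1]
    - [0, 0, 0.006, 0, 0, 0, -1]

```text
clock: 10.98
position: [0.6062, -0.0126, 0.0775]
ee_rot: [0.64, 0.768, 0.0, 0.0]
ft_force: [-0.7, 0.2, -1.6]
grip_width: 0.548
grasp_force: 31.5
```

```bash
python3 go.py .6055 -.0135 .0745 10.6
```

```text
t 10.98 pos [ 0.6062 -0.0126  0.0775] yaw 10.4 q7 [-0.28  0.24]
shift [-0.0007 -0.0008  0.003 ] turn [ 0.0005 -0.0001 -0.003 ]
```

Call:
jog_arm:
  increments:
    - [0, 0, 0.001, 0, 0, 0, -1]
    - [0, 0, 0.002, 0, 0, 0, -1]
    - [0, 0, 0.003, 0, 0, 0, -1]
    - [0, 0, 0.003, 0, 0, 0, -1]
    - [0, 0, 0.003, 0, 0, 0, -1]

```text
clock: 11.4
position: [0.6062, -0.0126, 0.0747]
ee_rot: [0.64, 0.768, 0.0, 0.0]
ft_force: [-1.3, -0.2, 3.5]
grip_width: 0.545
grasp_force: 32.0
```

The jar is on the floor: the vertical force went from −1.6 to +3.5 N. Releasing.

Call:
jog_arm:
  increments:
    - [0, 0, 0.0005, 0, 0, 0, 0.3]
    - [0, 0, 0, 0, 0, 0, 0.6]
    - [0, 0, 0, 0, 0, 0, 0.8]
    - [0, 0, 0, 0, 0, 0, 0.9]
    - [0, 0, 0, 0, 0, 0, 0.9]

```text
clock: 11.82
position: [0.606, -0.0126, 0.0742]
ee_rot: [0.64, 0.768, 0.0, -0.0]
ft_force: [-0.5, -0.5, -1.0]
grip_width: 0.951
grasp_force: 0.0
```

Call:
jog_arm:
  increments:
    - [0, 0, 0, 0, 0, 0, 0.9]
    - [0, 0, -0.02, 0, 0, 0, 0.9]
    - [0, 0, -0.05, 0, 0, 0, 0.9]
    - [0, 0, -0.085, 0, 0, 0, 0.9]
    - [0, 0, -0.12, 0, 0, 0, 0.9]

```text
clock: 12.23
position: [0.6055, -0.0127, 0.1953]
ee_rot: [0.64, 0.768, -0.0, -0.0]
ft_force: [1.5, -0.0, -0.2]
grip_width: 0.95
grasp_force: 0.0
```

```bash
python3 go.py .629 -.141 .18 100.6;  python3 - <<'E'
from h import *
from workcell import optics
for n in("side","wrist"):
    c=optics.camera(n);np.savez(n+"3.npz",**c);cv2.imwrite(f"pics/{n}3.png",c["color"][:,:,::-1])
    for k,x,y in(("r1",.582,.088),("r2",.592,.042),("L",.606,-.0125)):
        s=seg(c,x,y,.024,.094,.106)
        if len(s)>30: print(n,k,circ(s),len(s))
    s=seg(c,.629,-.141,.04,.078,.1)
    if len(s)>30: print('knob',rect(s))
E
```

```text
t 12.23 pos [ 0.6055 -0.0127  0.1953] yaw 10.4 q7 [-0.3   0.21]
shift [-1.304e-01 -1.000e-04  1.530e-02] turn [-9.0000e-04 -9.0000e-04 -1.5739e+00]
side r1 (583.3, 89.7, 21.7, array([0.5749, 0.0843, 0.0987])) 178
side r2 (593.0, 42.0, 22.6, array([0.592 , 0.0399, 0.0989])) 373
side L (605.5, -13.6, 22.3, array([ 0.6047, -0.0157,  0.099 ])) 399
knob (array([ 629.3, -141.5]), array([50.3, 15.2]), 10.5, 0.0879)
wrist r1 (584.2, 91.8, 21.6, array([0.5838, 0.0918, 0.0988])) 4520
wrist r2 (593.7, 43.7, 21.5, array([0.5935, 0.0443, 0.0988])) 3863
wrist L (605.3, -12.3, 21.7, array([ 0.605 , -0.0112,  0.0988])) 3210
knob (array([ 629.3, -137.3]), array([49.9, 11.3]), 10.0, 0.0871)
```

Call:
jog_arm:
  increments:
    - [-0.03, 0, 0, 0, 0, -0.12, 0.9]
    - [-0.06, 0, 0, 0, 0, -0.24, 0.8]
    - [-0.09, 0, 0, 0, 0, -0.36, 0.6]
    - [-0.12, 0, 0, 0, 0, -0.48, 0.4]
    - [-0.13, 0, 0, 0, 0, -0.6, 0.3]

```text
clock: 12.75
position: [0.629, -0.1463, 0.1938]
ee_rot: [0.384, 0.923, -0.001, 0.0]
ft_force: [-0.2, -1.1, 0.9]
grip_width: 0.647
grasp_force: 0.0
```

Call:
jog_arm:
  increments:
    - [0, 0, 0, 0, 0, -0.12, 0.3]
    - [0, 0, 0, 0, 0, -0.24, 0.3]
    - [0, 0, 0, 0, 0, -0.36, 0.3]
    - [0, 0, 0, 0, 0, -0.48, 0.3]
    - [0, 0, 0, 0, 0, -0.6, 0.3]

```text
clock: 13.17
position: [0.6294, -0.1406, 0.1937]
ee_rot: [0.091, 0.996, 0.0, -0.0]
ft_force: [0.5, -0.6, 0.5]
grip_width: 0.648
grasp_force: 0.0
```

Call:
jog_arm:
  increments:
    - [0, 0, 0, 0, 0, -0.12, 0.3]
    - [0, 0, 0, 0, 0, -0.24, 0.3]
    - [0, 0, 0, 0, 0, -0.36, 0.3]
    - [0, 0, 0, 0, 0, -0.36, 0.3]
    - [0, 0, 0, 0, 0, -0.36, 0.3]

```text
clock: 13.58
position: [0.6294, -0.1406, 0.1939]
ee_rot: [-0.084, 0.997, 0.0, -0.0]
ft_force: [0.4, -0.1, 0.6]
grip_width: 0.647
grasp_force: 0.0
```

```bash
python3 go.py .6293 -.141 .0905 100.5
```

```text
t 13.58 pos [ 0.6294 -0.1406  0.1939] yaw 99.6 q7 [0.07 1.92]
shift [ 0.0002 -0.0004  0.1034] turn [ 0.0004 -0.0003 -0.016 ]
```

Call:
jog_arm:
  increments:
    - [0, 0, 0.035, 0, 0, -0.015, 0.3]
    - [0, 0, 0.07, 0, 0, -0.015, 0.3]
    - [0, 0, 0.095, 0, 0, -0.015, 0.3]
    - [0, 0, 0.103, 0, 0, -0.015, 0.3]
    - [0, 0, 0.103, 0, 0, -0.015, 0.3]
  grip_force: 40

```text
clock: 14.0
position: [0.6282, -0.1402, 0.089]
ee_rot: [-0.092, 0.996, 0.0, -0.002]
ft_force: [0.8, -0.1, 1.2]
grip_width: 0.647
grasp_force: 0.0
```

Call:
jog_arm:
  increments:
    - [0, 0, 0, 0, 0, 0, -0.3]
    - [0, 0, 0, 0, 0, 0, -1]
    - [0, 0, 0, 0, 0, 0, -1]
    - [0, 0, 0, 0, 0, 0, -1]
    - [0, 0, 0, 0, 0, 0, -1]

```text
clock: 14.42
position: [0.6307, -0.1406, 0.0933]
ee_rot: [-0.093, 0.996, -0.0, 0.002]
ft_force: [-1.1, 0.9, 5.1]
grip_width: 0.151
grasp_force: 43.1
```

Call:
jog_arm:
  increments:
    - [0, 0.003, 0, 0, 0, 0, -1]
    - [0, 0.009, 0, 0, 0, 0, -1]
    - [0, 0.016, 0, 0, 0, 0, -1]
    - [0, 0.023, 0, 0, 0, 0, -1]
    - [0, 0.03, 0, 0, 0, 0, -1]

```text
clock: 14.83
position: [0.6252, -0.1115, 0.0934]
ee_rot: [-0.092, 0.996, -0.001, 0.002]
ft_force: [-0.4, -1.5, 7.6]
grip_width: 0.152
grasp_force: 43.3
```

```bash
python3 go.py .6293 -.141 .0905 100.5
```

```text
t 14.83 pos [ 0.6252 -0.1115  0.0934] yaw 100.6 q7 [0.04 1.89]
shift [ 0.0014 -0.0298  0.0029] turn [-0.0016  0.0035  0.0019]
```

Call:
jog_arm:
  increments:
    - [0, 0.004, 0, 0, 0, 0, -1]
    - [0, 0.008, 0, 0, 0, 0, -1]
    - [0, 0.012, 0, 0, 0, 0, -1]
    - [0, 0.016, 0, 0, 0, 0, -1]
    - [0, 0.019, 0, 0, 0, 0, -1]

```text
clock: 15.25
position: [0.6216, -0.0925, 0.0933]
ee_rot: [-0.093, 0.996, -0.0, 0.002]
ft_force: [-0.3, -2.1, 7.6]
grip_width: 0.155
grasp_force: 43.3
```

Call:
jog_arm:
  increments:
    - [0, 0.002, 0, 0, 0, 0, -1]
    - [0, 0.004, 0, 0, 0, 0, -1]
    - [0, 0.006, 0, 0, 0, 0, -1]
    - [0, 0.008, 0, 0, 0, 0, -1]
    - [0, 0.01, 0, 0, 0, 0, -1]

```text
clock: 15.67
position: [0.6199, -0.0832, 0.0933]
ee_rot: [-0.092, 0.996, -0.001, 0.002]
ft_force: [-0.0, -2.0, 6.3]
grip_width: 0.157
grasp_force: 43.3
```

```bash
python3 - <<'E'
from h import *
from workcell import optics
for n in("side","top"):
    c=optics.camera(n);np.savez(n+"4.npz",**c);cv2.imwrite(f"pics/{n}4.png",c["color"][:,:,::-1])
    if n=="side":
      for k,x,y in(("r1",.582,.088),("r2",.592,.042),("L",.604,-.0085)):
        s=seg(c,x,y,.024,.094,.106)
        if len(s)>30: print(n,k,circ(s),len(s))
c=load("side4.npz");cv2.imwrite("pics/s4c.png",cv2.resize(c["color"][120:370,200:460,::-1],None,fx=2,fy=2))
E
python3 go.py .6293 -.141 .0905 100.5
```

```text
side r1 (583.2, 90.2, 21.7, array([0.5822, 0.0877, 0.0988])) 330
side r2 (592.8, 42.2, 23.0, array([0.5922, 0.0394, 0.0989])) 369
side L (601.2, -8.0, 22.6, array([ 0.5966, -0.0095,  0.0989])) 280
t 15.77 pos [ 0.6198 -0.0827  0.0933] yaw 100.6 q7 [-0.    1.85]
shift [ 0.0015 -0.059   0.0029] turn [-0.0011  0.0033  0.0024]
```

View pics/s4c.png

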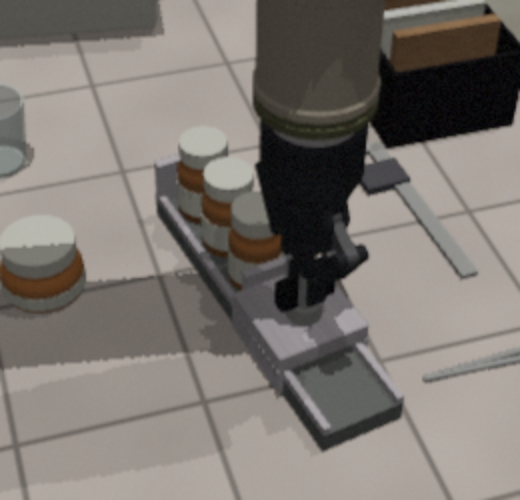

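The crop shows all three jars upright at about (203,175), (228,205) and (257,235), with the stop touching the last one. I'll keep pushing until the force rises.

Call:
jog_arm:
  increments:
    - [0, 0.001, 0, 0, 0, 0, -1]
    - [0, 0.002, 0, 0, 0, 0, -1]
    - [0, 0.003, 0, 0, 0, 0, -1]
    - [0, 0.004, 0, 0, 0, 0, -1]
    - [0, 0.005, 0, 0, 0, 0, -1]

```text
clock: 16.18
position: [0.6191, -0.0786, 0.0933]
ee_rot: [-0.092, 0.996, -0.001, 0.002]
ft_force: [1.3, -4.0, 6.1]
grip_width: 0.157
grasp_force: 43.2
```

Call:
jog_arm:
  increments:
    - [0, 0.001, 0, 0, 0, 0, -1]
    - [0, 0.002, 0, 0, 0, 0, -1]
    - [0, 0.003, 0, 0, 0, 0, -1]
    - [0, 0.003, 0, 0, 0, 0, -1]
    - [0, 0.003, 0, 0, 0, 0, -1]

```text
clock: 16.6
position: [0.6188, -0.0777, 0.0934]
ee_rot: [-0.092, 0.996, -0.002, 0.002]
ft_force: [3.4, -8.7, 3.6]
grip_width: 0.152
grasp_force: 42.8
```

```bash
python3 - <<'E'
from h import *
from workcell import optics
c=optics.camera("side")
for k,x,y in(("r1",.582,.088),("r2",.592,.044),("L",.602,-.0045)):
    s=seg(c,x,y,.024,.094,.106)
    if len(s)>30: print(k,circ(s),len(s))
E
python3 go.py .6293 -.141 .0905 100.5
```

```text
r1 (583.0, 89.4, 22.4, array([0.5826, 0.0886, 0.0989])) 328
r2 (593.1, 44.3, 22.6, array([0.5915, 0.0413, 0.0988])) 367
L (598.8, -2.4, 22.3, array([ 0.5953, -0.0043,  0.0989])) 283
t 16.65 pos [ 0.6188 -0.0777  0.0933] yaw 100.5 q7 [-0.01  1.83]
shift [ 0.0013 -0.0641  0.0031] turn [-0.0043  0.0042  0.0004]
```

The force reached 9 N with the stop stalled. It has travelled about 38.8 mm from its starting place (about 0.005), so it is near 0.044 and the row is snug. Tightening clockwise.

Call:
jog_arm:
  increments:
    - [0, 0, 0, 0, 0, 0.12, -1]
    - [0, 0, 0, 0, 0, 0.24, -1]
    - [0, 0, 0, 0, 0, 0.36, -1]
    - [0, 0, 0, 0, 0, 0.48, -1]
    - [0, 0, 0, 0, 0, 0.6, -1]

```text
clock: 17.07
position: [0.6188, -0.0778, 0.0934]
ee_rot: [0.209, 0.978, -0.001, 0.003]
ft_force: [2.8, -8.9, 4.7]
grip_width: 0.155
grasp_force: 42.8
```

Call:
jog_arm:
  increments:
    - [0, 0, 0, 0, 0, 0.12, -1]
    - [0, 0, 0, 0, 0, 0.24, -1]
    - [0, 0, 0, 0, 0, 0.36, -1]
    - [0, 0, 0, 0, 0, 0.48, -1]
    - [0, 0, 0, 0, 0, 0.6, -1]

```text
clock: 17.48
position: [0.6188, -0.0777, 0.0936]
ee_rot: [0.489, 0.872, -0.0, 0.003]
ft_force: [1.4, -8.2, 7.2]
grip_width: 0.151
grasp_force: 43.3
```

Call:
jog_arm:
  increments:
    - [0, 0, 0, 0, 0, 0.1, -1]
    - [0, 0, 0, 0, 0, 0.2, -1]
    - [0, 0, 0, 0, 0, 0.27, -1]
    - [0, 0, 0, 0, 0, 0.28, -1]
    - [0, 0, 0, 0, 0, 0.28, -1]

```text
clock: 17.9
position: [0.6188, -0.0776, 0.0938]
ee_rot: [0.604, 0.797, 0.0, 0.003]
ft_force: [2.7, -7.6, 9.7]
grip_width: 0.154
grasp_force: 43.5
```

```bash
python3 go.py .6188 -.0777 .0934 14.6;python3 -c "
from workcell import get_obs;print(get_obs()['ft_force'],get_obs()['torque'])"
```

```text
t 17.9 pos [ 0.6188 -0.0776  0.0938] yaw 15.7 q7 [-0.23  0.46]
shift [-0.0001 -0.      0.0004] turn [0.0038 0.0046 0.0193]
[ 2.66211686 -7.62777216  9.73825717] [-1.98913933 -0.24239684  0.1288021 ]
```

Call:
jog_arm:
  increments:
    - [0, 0, 0, 0, 0, 0, 0]
    - [0, 0, 0, 0, 0, 0, 0.4]
    - [0, 0, 0, 0, 0, 0, 0.4]
    - [0, 0, -0.03, 0, 0, 0, 0.4]
    - [0, 0, -0.065, 0, 0, 0, 0.4]

```text
clock: 18.32
position: [0.6152, -0.0737, 0.1543]
ee_rot: [0.602, 0.798, -0.002, -0.003]
ft_force: [1.8, -0.0, 0.9]
grip_width: 0.7
grasp_force: 0.0
```

Call:
jog_arm:
  increments:
    - [0, 0, -0.03, 0, 0, 0, 0.4]
    - [-0.03, 0, -0.06, 0, 0, 0, 0.4]
    - [-0.06, 0, -0.09, 0, 0, 0, 0.4]
    - [-0.09, 0, -0.1, 0, 0, 0, 0.4]
    - [-0.1, 0, -0.1, 0, 0, 0, 0.4]

```text
clock: 18.73
position: [0.6454, -0.176, 0.26]
ee_rot: [0.604, 0.797, 0.0, 0.003]
ft_force: [0.7, -0.1, 0.6]
grip_width: 0.7
grasp_force: 0.0
```

Run:
```python
from h import *
from workcell import optics
for n in("side","wrist"):
  c=optics.camera(n);cv2.imwrite(f"pics/{n}5.png",c["color"][:,:,::-1])
  for k,x,y in(("r1",.582,.09),("r2",.592,.044),("L",.602,-.0045)):
    s=seg(c,x,y,.024,.094,.106)
    if len(s)>30: print(n,k,circ(s),len(s))
  s=seg(c,.619,-.078,.04,.078,.1)
  if len(s)>30: print('knob',rect(s))
```

```text
side r1 (582.6, 90.9, 22.6, array([0.5829, 0.0885, 0.099 ])) 334
side r2 (592.1, 43.9, 23.5, array([0.59  , 0.0419, 0.099 ])) 367
side L (599.8, -2.9, 22.5, array([ 0.5989, -0.0053,  0.099 ])) 399
knob (array([617.5, -79.8]), array([16.3, 51.1]), 119.7, 0.0878)
knob (array([618.2, -78.1]), array([14.1, 50.1]), 117.1, 0.0885)
```

View pics/side5.png

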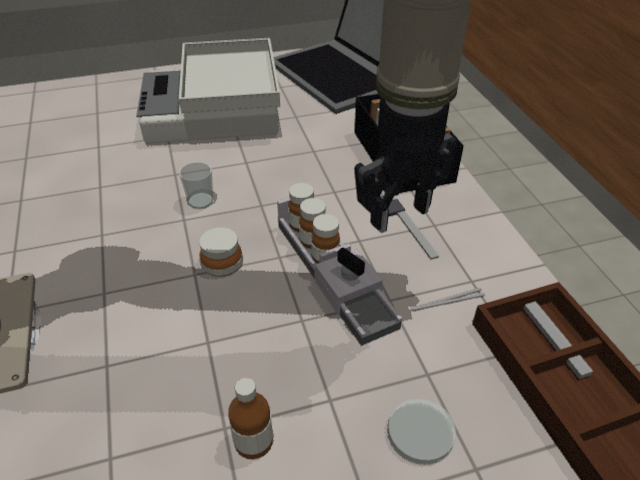

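The jars stand side by side and everything else is unmoved. The knob bar at (350,261) measures 117°, while the tool ended at 105.7°, so it slipped in the pads and sits near 1.28 rad. There is plenty of time, so I'll re-grip harder and turn it further.

Call:
jog_arm:
  increments:
    - [0.1, 0, 0.03, 0, 0, -0.1, 0.4]
    - [0.1, 0, 0.06, 0, 0, -0.2, 0.4]
    - [0.1, 0, 0.09, 0, 0, -0.2, 0.4]
    - [0.1, 0, 0.09, 0, 0, -0.2, 0.4]
    - [0.1, 0, 0.09, 0, 0, -0.2, 0.4]

```text
clock: 19.25
position: [0.614, -0.0692, 0.1612]
ee_rot: [0.517, 0.856, -0.001, -0.004]
ft_force: [0.2, 0.8, 0.4]
grip_width: 0.7
grasp_force: 0.0
```

```bash
python3 go.py .6184 -.0782 .0905 27.1
```

```text
t 19.25 pos [ 0.614  -0.0692  0.1612] yaw 27.7 q7 [-0.23  0.63]
shift [-0.0104  0.0002  0.0706] turn [-0.0064 -0.0062  0.01  ]
```

Call:
jog_arm:
  increments:
    - [-0.007, 0, 0.02, -0.006, -0.006, 0.01, 0.4]
    - [-0.007, 0, 0.04, -0.006, -0.006, 0.01, 0.4]
    - [-0.007, 0, 0.04, -0.006, -0.006, 0.01, 0.4]
    - [-0.007, 0, 0.04, -0.006, -0.006, 0.01, 0.4]
    - [-0.007, 0, 0.04, -0.006, -0.006, 0.01, 0.4]

```text
clock: 19.67
position: [0.6211, -0.0809, 0.1279]
ee_rot: [0.524, 0.852, 0.001, 0.005]
ft_force: [0.0, -0.1, -0.0]
grip_width: 0.699
grasp_force: 0.0
```

```bash
python3 go.py .6184 -.0782 .0905 27.1
```

```text
t 19.67 pos [ 0.6211 -0.0809  0.1279] yaw 26.8 q7 [-0.21  0.64]
shift [ 0.0039 -0.0014  0.0373] turn [ 0.0073  0.0066 -0.006 ]
```

Call:
jog_arm:
  increments:
    - [0.002, -0.001, 0.02, 0.006, 0.006, -0.005, 0.4]
    - [0.002, -0.001, 0.034, 0.006, 0.006, -0.005, 0.4]
    - [0.002, -0.001, 0.036, 0.006, 0.006, -0.005, 0.4]
    - [0.002, -0.001, 0.036, 0.006, 0.006, -0.005, 0.4]
    - [0.002, -0.001, 0.036, 0.006, 0.006, -0.005, 0.4]

```text
clock: 20.08
position: [0.6197, -0.0798, 0.0919]
ee_rot: [0.522, 0.853, 0.0, 0.001]
ft_force: [0.1, 0.7, 0.8]
grip_width: 0.696
grasp_force: 0.0
```

Call:
jog_arm:
  increments:
    - [0, 0, 0, 0, 0, 0, -0.3]
    - [0, 0, 0, 0, 0, 0, -1]
    - [0, 0, 0, 0, 0, 0, -1]
    - [0, 0, 0, 0, 0, 0, -1]
    - [0, 0, 0, 0, 0, 0, -1]
  grip_force: 90

```text
clock: 20.5
position: [0.6196, -0.0794, 0.0911]
ee_rot: [0.522, 0.853, 0.001, 0.001]
ft_force: [0.7, 0.9, 4.4]
grip_width: 0.148
grasp_force: 88.3
```

Call:
jog_arm:
  increments:
    - [0, 0, 0, 0, 0, 0, -1]
    - [0, 0, 0, 0, 0, 0.06, -1]
    - [0, 0, 0, 0, 0, 0.12, -1]
    - [0, 0, 0, 0, 0, 0.17, -1]
    - [0, 0, 0, 0, 0, 0.2, -1]

```text
clock: 20.92
position: [0.6193, -0.0795, 0.0912]
ee_rot: [0.606, 0.796, 0.0, 0.0]
ft_force: [-1.2, 0.7, 8.9]
grip_width: 0.146
grasp_force: 89.0
```

```bash
python3 go.py .6184 -.0782 .0905 15
python3 - <<'E'
from workcell import get_obs
print(get_obs()['torque'])
E
```

```text
t 20.92 pos [ 0.6193 -0.0795  0.0912] yaw 15.5 q7 [-0.23  0.47]
shift [ 0.0015 -0.0006  0.0007] turn [0.0011 0.0001 0.0081]
[0.19185718 0.46466403 0.38686035]
```

Turned 0.2 rad with a firm grip, at about 0.39 N m. Release and look.

Call:
jog_arm:
  increments:
    - [0, 0, 0, 0, 0, 0, 0]
    - [0, 0, 0, 0, 0, 0, 0.4]
    - [0, 0, 0, 0, 0, 0, 0.4]
    - [0, 0, -0.03, 0, 0, 0, 0.4]
    - [0, 0, -0.065, 0, 0, 0, 0.4]

```text
clock: 21.33
position: [0.6168, -0.0795, 0.1531]
ee_rot: [0.604, 0.797, -0.002, -0.002]
ft_force: [0.2, -1.2, 0.5]
grip_width: 0.701
grasp_force: 0.0
```

Call:
jog_arm:
  increments:
    - [0, 0, -0.03, 0, 0, 0, 0.4]
    - [0, 0, -0.06, 0, 0, 0, 0.4]
    - [0, 0, -0.06, 0, 0, 0, 0.4]
    - [0, 0, -0.06, 0, 0, 0, 0.4]
    - [0, 0, -0.06, 0, 0, 0, 0.4]

```text
clock: 21.75
position: [0.6184, -0.0796, 0.2144]
ee_rot: [0.605, 0.797, -0.0, -0.0]
ft_force: [0.3, 0.6, -0.5]
grip_width: 0.7
grasp_force: 0.0
```

Run:
```python
from h import *
from workcell import optics
for n in("side","wrist"):
  c=optics.camera(n);cv2.imwrite(f"pics/{n}6.png",c["color"][:,:,::-1])
  for k,x,y in(("r1",.582,.09),("r2",.592,.044),("L",.602,-.0045)):
    s=seg(c,x,y,.024,.094,.106)
    if len(s)>30: print(n,k,circ(s),len(s))
  s=seg(c,.619,-.078,.04,.078,.1)
  if len(s)>30: print('knob',rect(s))
```

```text
side r1 (582.9, 90.3, 22.7, array([0.5831, 0.0894, 0.0989])) 328
side r2 (591.7, 43.9, 23.1, array([0.5899, 0.0415, 0.0991])) 365
side L (600.7, -3.3, 22.6, array([ 0.5993, -0.0057,  0.0991])) 396
knob (array([617.6, -79.1]), array([16.6, 51.4]), 118.1, 0.0879)
wrist r2 (591.8, 45.6, 21.7, array([0.5921, 0.0448, 0.0988])) 4386
wrist L (600.6, -1.3, 21.5, array([ 0.6006, -0.0009,  0.0989])) 3754
knob (array([618.1, -77.8]), array([14.1, 49.7]), 117.4, 0.0884)
```

The knob bar again stops at 117°, its angle at the start, even at 0.39 N m with a firm grip. So this is its tight end stop. The jars and the stop haven't moved, so I'm handing in.

```bash
python3 -c "
from workcell import workorder;print(workorder.hand_in())"
```

```text
the job is handed in; nothing more can be done
None
```

I handed the job in at about 22 s: by camera, all three jars stand side by side in the channel, the stop is snug (about 0.044 m), and the knob is back at its starting angle, about 1.3 rad, where a firmer second turn would not move it; no verdict came back.

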